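# Stand the toppled tamper back up and park it in its rest

## Task

The coffee tamper has been knocked over and lies on the counter in front of the tamping mat. Without picking it up or pinching it, push it with the fingertips so that it tips back up onto its flat base on the mat, then slide it upright across the mat into the horseshoe rest until it sits home in the bend of the rest. Push gently, and do not bump the knock box, the brush or the coffee jar beside the mat.

Things in the scene. Friction and masses are not known exactly. Their poses are not given: they have to be found in the camera images.
- tamper: tamper, 0.42 kg, 98 mm long: flat steel base disc 58 mm wide, 9 mm thick; shoulder narrowing to a 20 mm neck 28 mm from the base face; dark handle widening to 33 mm near its round end. Origin: centre of the base face, +z to the handle end. It starts lying on rim and handle, base face to the mat, z axis 9 degrees below level, origin 28 mm up: rim foot 4 mm before it, shoulder at 48 mm height 19 mm behind. It slides best by its handle end
- tamping_mat: black rubber mat fixed to the counter, 150 mm (its x) by 170 mm (its y), 5 mm thick; origin: centre of its underside. The tamper lies before its -x edge, which serves as toe stop: with the disc rim against it, a fingertip about 48 mm up behind the shoulder swings the tamper up in an arc about the edge (up some 6 mm, then forward and down). Friction about 0.6: upright, push it below 35 mm or it topples
- tamper_seat (a point): point on the mat's top face (5 mm up) where the centre of the tamper's base belongs, 22 mm beyond the mat's centre along its x; axes as the mat's. Round it a raised steel bead, 8.5 mm high and 10 mm thick, forms a horseshoe of 31 mm inner radius, open towards the mat's -x edge; its sides flare to 88 mm apart at the ends, 40 mm before this point
- knock_box: steel knock box with a rubber bar, 105 x 105 x 100 mm, stands fixed near the mat; origin under its centre; a bystander
- grinder_brush: flat wooden counter brush, 170 x 54 x 14 mm, lies fixed on the counter beside the mat; origin under its middle, its y along the handle; a bystander
- coffee_jar: glass coffee jar with a red lid, 81 mm wide, 163 mm high, stands loose near the mat; origin under its centre; a bystander
Mind the look-alikes: they are no part of the job. Leave any green or yellow look-alike of the tamper alone.

How it is judged:
By the outcome, as a careful person would: the job done as asked, in the order asked, and still so for the second after the job is handed in, with the robot touching nothing.
It also fails if it takes over 64 s, if anything falls off the work surface, if the arm or the gripper's body presses on something with over 40 N, if the wrist force passes 120 N, or if a joint passes its speed limit or range.

## Robot

A 6-joint arm with a two-finger parallel gripper is mounted at the origin on a cart in front of the work surface, level with it; the furniture and walls round the work are solid. World frame = base frame: x ahead of the robot, y to its left, z up, the work surface at z = 0. Lengths are in m, angles in rad, forces in N, time in s.
With the tool pointing down it reaches from about 0.35 to 0.975 m from the base axis. Payload 4.9 kg.
Tool frame: the origin (TCP) lies at the very end of the fingers, on their centre line; the grasp point (between the pads) lies ctrl.grip_point_offset behind it (ctrl.grip_point_offset is the distance from the TCP to the grasp point, in m); z points along the fingers, y is the direction in which the jaws open and shut (so a half turn about z gives the same grasp; the last joint's range is limited). The gripper opens to 85 mm and grips with 20 to 120 N. Pads are 22 mm wide; open, the fingers measure 114 mm over their backs; the gripper's body (76 mm by 85 mm) begins 54 mm behind the grasp point. The pads swing forward as they close: fully open they stand 13 mm farther back than shut.
Start: joints at [-1.394, 0.053, 1.613, -0, 1.476, -0.119], TCP at [0.182, -0.598, 0.231] pointing down, gripper open.
Joint ranges: [-3.01, 3.01], [-1.01, 2.22], [0.06, 2.58], [-1.02, 4.17], [0.09, 2.62], [-3.14, 3.14]. Speed limits (rad/s): [2.57, 2.57, 3.14, 3.14, 3.14, 3.14].

## Interface

Orientations are given as a rotation vector (axis times angle).
In Python, from station import ctrl gives the robot as it stands. The module is installed in compiled form; this text tells all that it offers.
- The arm moves only by the shell command python3 -m creep 'ROWS' [FORCE]. ROWS is JSON, a list of rows, each a list of 5 numbers: the closure in counts, from 0 (fully open) to 255 (shut), then the shift along the tool's x, y, z in mm, then the turn about the tool's z in rad. A call has 1 to 12 rows; each row is the pose to reach, as a shift and turn from the pose commanded when the call began, along the tool's axes at that moment; what a row does not reach only later rows make up. A row lasts 1/12 s, in which the tool goes at most 41.7 mm and 7.16 degrees, less where a joint would pass 70% of its speed; a pose out of reach is approached as far as the arm can. A call with a gripper value outside its range is refused whole. The fingers move at their own pace and stop on an object; FORCE is the grip in N (left out, the last holds). Time passes only in rows, so rows that repeat a pose let the fingers close. It gives the time, the measured TCP pose, the force and the opening at its end, in the units of the state.
- ctrl.get_obs(): the state, without advancing time (a new reading comes with each control period).
- ctrl.get_image(name): name is "side" or "top"; returns the picture (420x560x3 uint8, red, green, blue); there is no depth.
- ctrl.calibration(name): a dict with "fx", "fy", "cx", "cy" (pixels), "k1" (the pictures are not rectified: a ray, as slopes to the right and down, at radius r is drawn at 1 + k1 r^2 times it, then the intrinsics apply), "R" (3x3) and "t" (3): a world point X has camera coordinates R X + t. Camera axes: x right, y down, z forward; pixel columns grow to the right and rows downward; lengths in m; the calibration is good to about 2 mm. A picture is of the moment at which its call begins. calibration takes no time and is no camera call.
- ctrl.finish_job(): hands the job in, once; it reports no verdict.
Trained networks look in the newest picture that a camera, given by its name, has taken for a name from the list of things; names that differ only in an ending like _2 or _b are one class to them, and where a whole thing is asked for, a point or a joint stands for the part that bears it (a point fixed in the world has none). Each returns a list of dicts, best first, with "conf" (0 to 1); they miss things now and then, are a little off and sometimes report something else, mostly with a low value. They report only what shows in the picture. A call takes as long as a camera call. They do not tell look-alikes from the thing itself.
- ctrl.boxes_of(camera, label): "rect" ([left, top, width, height] in pixels, round what is visible of it).
- ctrl.outline_of(camera, label): "mask" (420x560 bool, what is visible of it) and "rect" ([left, top, width, height] in pixels, round what is visible of it).
The state is a dict: "t": time; "q": joint angles; "dq": joint speeds; "effort": joint torques, N m; "tool_pos": TCP position; "tool_rot": TCP orientation; "contact_force": force on the tool from outside, world axes, zero at the start; "wrist_torque": the same for the moment, N m; "opening": finger opening in m.
Only numpy, scipy, OpenCV 4.12 (cv2) and the standard library are available. Lean on these libraries where they do the work, as an engineer would, in place of code of your own. Each camera call takes 0.05 s, during which the arm holds its last target. There are 200 camera calls.

## Working session

There is one attempt and no reset: what is moved stays moved. The work goes in short steps, Python scripts to look and compute and a shell command to move; the robot and the scene stay as the last step left them, time stands still between calls to the robot, and variables do not carry over. Pictures are saved under pics/ and viewed, about 8 in all and at most 12, crops included, and the job is handed in when it is done.

```bash
mkdir -p pics; cat > h.py <<'E'
import numpy as np, cv2
from station import ctrl
def ray(cam,u,v):
    c=ctrl.calibration(cam); xd=(u-c["cx"])/c["fx"]; yd=(v-c["cy"])/c["fy"]
    x,y=xd,yd
    for _ in range(20):
        s=1+c["k1"]*(x*x+y*y); x,y=xd/s,yd/s
    R=np.array(c["R"]);t=np.array(c["t"])
    return -R.T@t, R.T@np.array([x,y,1.])
def at(cam,u,v,z):
    o,d=ray(cam,u,v); return o+d*(z-o[2])/d[2]
def px(cam,X):
    c=ctrl.calibration(cam); p=np.array(c["R"])@np.array(X)+np.array(c["t"])
    x,y=p[0]/p[2],p[1]/p[2]; s=1+c["k1"]*(x*x+y*y)
    return np.array([c["fx"]*x*s+c["cx"],c["fy"]*y*s+c["cy"]])
def snap(cam,name,crop=None,scale=1):
    im=ctrl.get_image(cam)
    o=im if crop is None else im[crop[1]:crop[3],crop[0]:crop[2]]
    o=cv2.resize(o,None,fx=scale,fy=scale,interpolation=cv2.INTER_CUBIC) if scale!=1 else o
    cv2.imwrite(f"pics/{name}.png",cv2.cvtColor(o,cv2.COLOR_RGB2BGR)); return im
E
python3 - <<'E'
from h import *
a=snap("top","top0"); b=snap("side","side0")
cv2.imwrite("pics/both0.png",cv2.cvtColor(cv2.resize(np.vstack([a,b]),(400,600)),cv2.COLOR_RGB2BGR))
for c in("top","side"):
    o,d=ray(c,280,210);print(c,o.round(3),(d/np.linalg.norm(d)).round(3))
    for l in("tamper","tamping_mat","knock_box","grinder_brush","coffee_jar"):
        for k in ctrl.outline_of(c,l)[:3]:
            m=k["mask"];ys,xs=np.nonzero(m)
            if len(xs)==0: continue
            r=cv2.minAreaRect(np.stack([xs,ys],1).astype(np.float32)); z=.005 if l=="tamping_mat" else .02
            print(l,round(k["conf"],2),k["rect"],"cen",xs.mean().round(),ys.mean().round(),at(c,xs.mean(),ys.mean(),z).round(3),
              [at(c,*p,z)[:2].round(3).tolist() for p in cv2.boxPoints(r)] if c=="top" else "", a[ys,xs].mean(0).round() if c=="top" else b[ys,xs].mean(0).round())
print(ctrl.get_obs()["tool_rot"],ctrl.grip_point_offset)
E
```

```text
top [0.441 0.003 1.075] [ 0.137 -0.012 -0.991]
tamper 0.94 [257.4, 259.8, 23.8, 37.3] cen 270.0 277.0 [0.405 0.011 0.02 ] [[0.354, 0.041], [0.451, 0.036], [0.448, -0.017], [0.351, -0.012]] [ 63. 175.  79.]
tamper 0.67 [220.3, 228.5, 22.0, 42.4] cen 231.0 247.0 [0.483 0.118 0.02 ] [[0.428, 0.141], [0.527, 0.142], [0.527, 0.085], [0.428, 0.084]] [136. 119. 107.]
tamper 0.56 [168.9, 244.3, 25.6, 34.6] cen 184.0 263.0 [0.435 0.242 0.02 ] [[0.398, 0.281], [0.494, 0.265], [0.484, 0.213], [0.388, 0.23]] [240. 225.  11.]
tamping_mat 0.8 [214.4, 169.8, 74.6, 71.8] cen 251.0 204.0 [0.602 0.07  0.005] [[0.555, 0.175], [0.704, 0.131], [0.649, -0.036], [0.502, 0.012]] [80. 81. 76.]
knock_box 0.85 [294.9, 185.5, 44.5, 46.7] cen 317.0 209.0 [ 0.593 -0.111  0.02 ] [[0.536, -0.049], [0.658, -0.057], [0.652, -0.175], [0.529, -0.165]] [128. 124. 115.]
grinder_brush 0.69 [176.0, 169.0, 26.4, 58.7] cen 190.0 190.0 [0.633 0.238 0.02 ] [[0.545, 0.288], [0.703, 0.246], [0.69, 0.203], [0.533, 0.245]] [191. 166. 122.]
coffee_jar 0.97 [306.5, 262.0, 42.8, 33.0] cen 325.0 277.0 [ 0.409 -0.136  0.02 ] [[0.391, -
[... 236 characters left out ...]
20.4, 49.3, 31.5] cen 337.0 238.0 [0.409 0.003 0.02 ]  [ 17. 110.  45.]
tamper 0.58 [263.2, 238.9, 49.9, 38.5] cen 287.0 259.0 [0.487 0.111 0.02 ]  [86. 70. 64.]
tamping_mat 0.79 [194.7, 219.1, 96.0, 57.1] cen 241.0 246.0 [0.607 0.077 0.005]  [49. 50. 50.]
knock_box 0.81 [248.1, 162.5, 56.2, 62.7] cen 277.0 192.0 [ 0.609 -0.161  0.02 ]  [94. 93. 92.]
knock_box 0.4 [160.7, 270.6, 76.5, 38.2] cen 195.0 287.0 [0.624 0.253 0.02 ]  [137. 111.  81.]
grinder_brush 0.7 [163.5, 271.1, 72.7, 36.3] cen 196.0 288.0 [0.623 0.254 0.02 ]  [133. 109.  80.]
coffee_jar 0.84 [329.9, 150.5, 42.1, 78.5] cen 350.0 186.0 [ 0.436 -0.253  0.02 ]  [96. 71. 66.]
[-3.10729201e+00 -4.62935881e-01 -1.11916579e-05] 0.0187
```

View pics/top0.png

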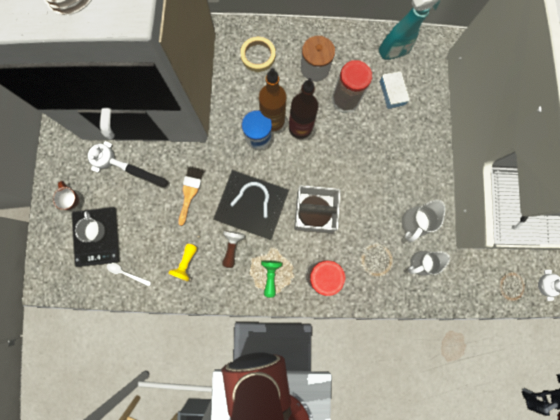

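View pics/side0.png

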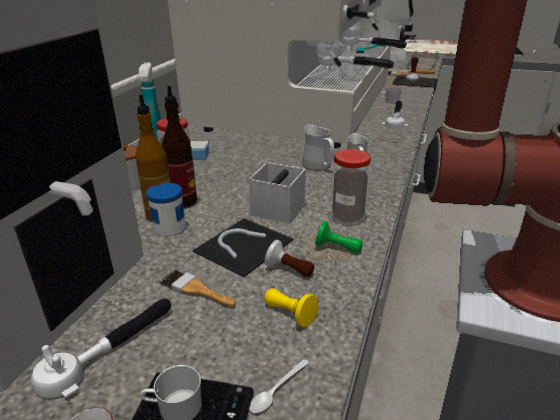

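The pictures show the real tamper (steel disc, brown handle) at top (231,247) and side (287,259). The green one at top (270,277) and the yellow one at top (184,263) are decoys. The mat is at top (251,204), with the horseshoe opening towards the tamper. Next I'll fit the poses of the tamper and mat to both masks.

```bash
cat > fit.py <<'E'
from h import *
from scipy.optimize import minimize
P=[(0,29),(9,29),(18,23),(28,10),(45,12),(70,15),(85,16.5),(94,11),(98,3)]
th=np.linspace(0,2*np.pi,24,endpoint=False)
def sil(cam,p,tilt,z0):
    x,y,yaw=p; e=np.array([np.cos(yaw),np.sin(yaw),0]); ct,st=np.cos(tilt),np.sin(tilt)
    a=-e*ct+np.array([0,0,st]); n1=np.cross(e,[0,0,1]); n2=np.cross(a,n1)
    rings=[[px(cam,np.array([x,y,z0])+a*h*1e-3+r*1e-3*(np.cos(t)*n1+np.sin(t)*n2)) for t in th] for h,r in P]
    m=np.zeros((420*4,560*4),np.uint8)
    for A,B in zip(rings,rings[1:]):
        cv2.fillConvexPoly(m,cv2.convexHull(np.int32(np.round(np.array(A+B)*4+1.5))),1)
    return cv2.resize(m.astype(np.float32),(560,420),interpolation=cv2.INTER_AREA)
def matm(cam,p):
    x,y,yaw=p; c,s=np.cos(yaw),np.sin(yaw)
    q=[px(cam,[x+c*a-s*b,y+s*a+c*b,.005]) for a,b in((-.075,-.085),(.075,-.085),(.075,.085),(-.075,.085))]
    m=np.zeros((420*4,560*4),np.uint8); cv2.fillConvexPoly(m,np.int32(np.round(np.array(q)*4+1.5)),1)
    return cv2.resize(m.astype(np.float32),(560,420),interpolation=cv2.INTER_AREA)
def fit(f,masks,p0):
    def c(p): return sum(np.abs(f(k,p)-m).sum()/m.sum() for k,m in masks.items())
    S=np.array([p0]+[np.array(p0)+d for d in np.diag([.01,.01,.2])])
    r=minimize(c,p0,method="Nelder-Mead",options=dict(initial_simplex=S,xatol=2e-4,fatol=1e-3,maxiter=150)); return r.x,r.fun
def mask(cam,l,uv):
    b=[k for k in ctrl.outline_of(cam,l) if np.hypot(k["rect"][0]+k["rect"][2]/2-uv[0],k["rect"][1]+k["rect"][3]/2-uv[1])<14]
    return b[0]["mask"].astype(np.float32) if b else None
def report(t,m):
    e=np.array([np.cos(m[2]),np.sin(m[2])]);n=np.array([-e[1],e[0]]); d=np.array(t[:2])-m[:2]
    print("tamper in mat mm",(d@e*1e3).round(1),(d@n*1e3).round(1),"rel yaw deg",np.degrees(t[2]-m[2]).round(1))
E
python3 - <<'E'
from fit import *
for c in("top","side"): snap(c,c+"1")
T={"top":mask("top","tamper",(231,249)),"side":mask("side","tamper",(288,258))}
M={"top":mask("top","tamping_mat",(251,205)),"side":mask("side","tamping_mat",(243,247))}
for ks in(("top","side"),("top",),("side",)):
    t,a=fit(lambda k,p:sil(k,p,-np.radians(9),.028),{k:T[k] for k in ks},[.52,.11,-.25])
    m,b=fit(matm,{k:M[k] for k in ks},[.602,.07,-.287])
    print(ks,t.round(4),round(a,2),m.round(4),round(b,2)); report(t,m)
ims=[]
im=cv2.imread("pics/top1.png")
t,a=fit(lambda k,p:sil(k,p,-np.radians(9),.028),T,[.52,.11,-.25]);m,b=fit(matm,M,[.602,.07,-.287])
out=[]
for c,(x,y) in(("top",(200,160)),("side",(190,190))):
    im=cv2.resize(cv2.imread(f"pics/{c}1.png")[y:y+120,x:x+130],None,fx=4,fy=4,interpolation=cv2.INTER_CUBIC); 
    im=im[:, :520]
    for s in(sil(c,t,-np.radians(9),.028),matm(c,m)):
        s=cv2.resize(s[y:y+120,x:x+130],None,fx=4,fy=4)
        cs,_=cv2.findContours((s>.5).astype(np.uint8),cv2.RETR_EXTERNAL,cv2.CHAIN_APPROX_NONE); cv2.drawContours(im,cs,-1,(0,0,255),1)
    out.append(im)
o=np.hstack(out); cv2.imwrite("pics/fit1.png",cv2.resize(o,(800,int(o.shape[0]*800/o.shape[1]))))
E
```

```text
Traceback (most recent call last):
  File "fit.py", line 21, in fit
    r=minimize(c,p0,method="Nelder-Mead",options=dict(initial_simplex=S,xatol=2e-4,fatol=1e-3,maxiter=150)); return r.x,r.fun
  File "fit.py", line 19, in c
    def c(p): return sum(np.abs(f(k,p)-m).sum()/m.sum() for k,m in masks.items())
                     ~~~^^^^^^^^^^^^^^^^^^^^^^^^^^^^^^^^^^^^^^^^^^^^^^^^^^^^^^^^^
  File "fit.py", line 19, in <genexpr>
    def c(p): return sum(np.abs(f(k,p)-m).sum()/m.sum() for k,m in masks.items())
                                ~^^^^^
  File "fit.py", line 8, in sil
    rings=[[px(cam,np.array([x,y,z0])+a*h*1e-3+r*1e-3*(np.cos(t)*n1+np.sin(t)*n2)) for t in th] for h,r in P]
            ~~^^^^^^^^^^^^^^^^^^^^^^^^^^^^^^^^^^^^^^^^^^^^^^^^^^^^^^^^^^^^^^^^^^^^
  File "h.py", line 13, in px
    c=ctrl.calibration(cam); p=np.array(c["R"])@np.array(X)+np.array(c["t"])
ValueError: time passes only in moves, steps and waits
```

```bash
sed -i 's/^from station import ctrl/from station import ctrl\nCAL={k:ctrl.calibration(k) for k in ("top","side")}/; s/c=ctrl.calibration(cam)/c=CAL[cam]/' h.py
cat > run1.py <<'E'
from fit import *
import sys
tag=sys.argv[1]; tilt=-np.radians(float(sys.argv[2])); z0=float(sys.argv[3]); p0=[float(v) for v in sys.argv[4:7]]
for c in("top","side"): snap(c,c+tag)
def near(c,l,X): return mask(c,l,px(c,X))
ctr=np.array([p0[0],p0[1],z0])+.045*np.array([-np.cos(tilt)*np.cos(p0[2]),-np.cos(tilt)*np.sin(p0[2]),np.sin(tilt)])
T={c:near(c,"tamper",ctr) for c in("top","side")}; T={k:v for k,v in T.items() if v is not None}
f=lambda k,p:sil(k,p,tilt,z0)
try: m=np.load("mat.npy")
except OSError:
    M={c:near(c,"tamping_mat",[.602,.07,.005]) for c in("top","side")}
    m,b=fit(matm,M,[.602,.07,-.287]); print("mat",m.round(4),round(b,2)); np.save("mat.npy",m)
    for c in M: print("mat",c,fit(matm,{c:M[c]},m)[0].round(4))
t,a=fit(f,T,p0); print("tamper",t.round(4),round(a,2),list(T)); report(t,m)
for c in T:
    u=fit(f,{c:T[c]},t)[0]; print(c,u.round(4)); report(u,m)
out=[]
for c in("top","side"):
    x,y=(200,160) if c=="top" else (190,190)
    im=cv2.resize(cv2.imread(f"pics/{c}{tag}.png")[y:y+120,x:x+130],None,fx=4,fy=4,interpolation=cv2.INTER_CUBIC)
    for s in(sil(c,t,tilt,z0),matm(c,m)):
        s=cv2.resize(s[y:y+120,x:x+130],None,fx=4,fy=4)
        cs,_=cv2.findContours((s>.5).astype(np.uint8),cv2.RETR_EXTERNAL,cv2.CHAIN_APPROX_NONE); cv2.drawContours(im,cs,-1,(0,0,255),1)
    out.append(im)
o=np.hstack(out); cv2.imwrite(f"pics/fit{tag}.png",cv2.resize(o,(800,int(o.shape[0]*800/o.shape[1]))))
E
python3 run1.py 2 9 .028 .52 .11 -.25
```

```text
mat [ 0.6043  0.0708 -0.3097] 0.15
mat top [ 0.6029  0.0716 -0.3096]
mat side [ 0.6053  0.0704 -0.3051]
tamper [ 0.523   0.1094 -0.1775] 0.39 ['top', 'side']
tamper in mat mm -89.3 12.0 rel yaw deg 7.6
top [ 0.5225  0.1111 -0.1713]
tamper in mat mm -90.3 13.4 rel yaw deg 7.9
side [ 0.5245  0.1082 -0.1436]
tamper in mat mm -87.5 11.3 rel yaw deg 9.5
```

View pics/fit2.png

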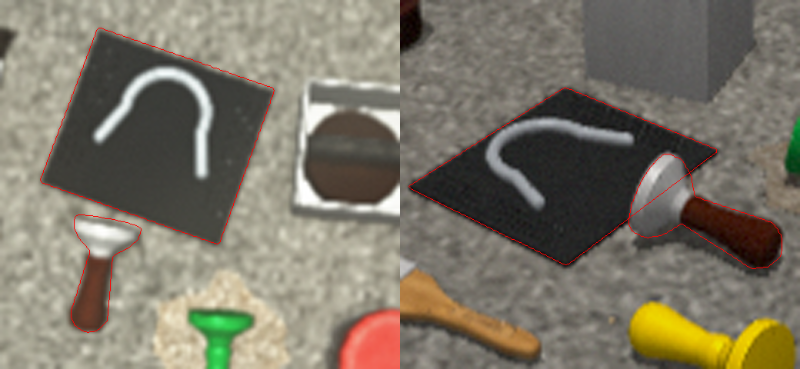

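The fit agrees in both views. The tamper origin is at mat (-89, 12) mm, about 10 mm short of the edge, and its axis is yawed about +8° from the mat's. I'll move above the counter on the -y side of the handle, with the tool yaw aligned to the mat.

```bash
cat > loc.py <<'E'
import numpy as np
from scipy.spatial.transform import Rotation as R
from station import ctrl
o=ctrl.get_obs(); m=np.load("mat.npy"); p=np.array(o["tool_pos"]); M=R.from_rotvec(o["tool_rot"]).as_matrix()
c,s=np.cos(m[2]),np.sin(m[2]); d=p[:2]-m[:2]
print("t",round(o["t"],2),"TCP in mat mm",((d@[c,s])*1e3).round(1),((d@[-s,c])*1e3).round(1),"z",(p[2]*1e3).round(1),
 "toolx yaw rel mat",round(np.arctan2(M[1,0],M[0,0])-m[2],4),"F",np.round(o["contact_force"],1),"open",round(o["opening"]*1e3,1))
E
python3 -m creep '[[255,431,-582,-20,0.606],[255,431,-582,-20,0.606],[255,431,-582,-20,0.606],[255,431,-582,-20,0.606],[255,431,-582,-20,0.606],[255,431,-582,-20,0.606],[255,431,-582,-20,0.606],[255,431,-582,-20,0.606],[255,431,-582,-20,0.606],[255,431,-582,-20,0.606],[255,431,-582,-20,0.606],[255,431,-582,-20,0.606]]' 30; python3 loc.py
```

```text
t: 2.2
tool_pos: [0.3498, -0.1251, 0.2456]
tool_rot: [3.103, -0.487, 0.003]
contact_force: [1.1, -0.6, -0.1]
opening: -0.0002
t 2.2 TCP in mat mm -182.8 -264.1 z 245.6 toolx yaw rel mat -0.0014 F [ 1.1 -0.6 -0.1] open -0.2
```

```bash
python3 -m creep '[[255,8,-222,0,0],[255,8,-222,0,0],[255,8,-222,0,0],[255,8,-222,0,0],[255,8,-222,0,0],[255,8,-222,40,0],[255,8,-222,80,0],[255,8,-222,120,0],[255,8,-222,160,0],[255,8,-222,190,0],[255,8,-222,215,0],[255,8,-222,228,0]]'; python3 loc.py
```

```text
t: 3.2
tool_pos: [0.4222, 0.0821, 0.0134]
tool_rot: [3.103, -0.485, -0.009]
contact_force: [-0.3, 0.5, 0.4]
opening: -0.0
t 3.2 TCP in mat mm -176.9 -44.8 z 13.4 toolx yaw rel mat -0.0004 F [-0.3  0.5  0.4] open -0.0
```

```bash
python3 -m creep '[[255,0,-4,0,0],[255,0,-8,0,0],[255,0,-11,0,0],[255,0,-13,0,0],[255,0,-15,0,0],[255,0,-17,0,0],[255,0,-19,0,0],[255,0,-21,0,0],[255,0,-22,0,0],[255,0,-23,0,0],[255,0,-24,0,0],[255,0,-24,0,0]]'; python3 loc.py; python3 run1.py 3 9 .028 .523 .1094 -.22
```

```text
t: 4.2
tool_pos: [0.4323, 0.1046, 0.0176]
tool_rot: [3.103, -0.485, -0.001]
contact_force: [-3.9, -3.1, 5.3]
opening: 0.0
t 4.2 TCP in mat mm -174.2 -20.2 z 17.6 toolx yaw rel mat -0.0001 F [-3.9 -3.1  5.3] open 0.0
tamper [ 0.5241  0.1123 -0.1274] 1.27 ['top', 'side']
tamper in mat mm -89.1 15.1 rel yaw deg 10.4
top [ 0.5232  0.1124 -0.1651]
tamper in mat mm -90.0 14.9 rel yaw deg 8.3
side [ 0.525   0.1106 -0.1302]
tamper in mat mm -87.7 13.7 rel yaw deg 10.3
```

View pics/fit3.png

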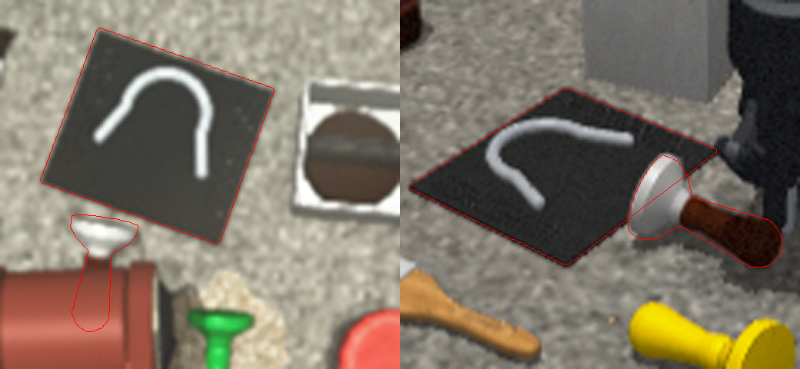

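```bash
python3 -m creep '[[255,0,5,0,0],[255,0,5,8,0],[255,0,2,8,0],[255,0,0,8,0],[255,0,-2,8,0],[255,0,-4,8,0],[255,0,-6,8,0],[255,0,-8,8,0],[255,0,-10,8,0],[255,0,-12,8,0],[255,0,-14,8,0],[255,0,-14,8,0]]'; python3 loc.py; python3 -m creep '[[255,0,6,0,0],[255,0,10,0,0],[255,-10,20,0,0],[255,-40,20,0,0],[255,-60,20,-10,0],[255,-60,20,-40,0],[255,-60,20,-40,0]]'; python3 loc.py; python3 run1.py 4 9 .028 .525 .112 -.26
```

```text
t: 5.4
tool_pos: [0.437, 0.1188, 0.0091]
tool_rot: [-3.103, 0.485, -0.002]
contact_force: [-0.7, -0.7, -0.4]
opening: -0.0003
t 5.4 TCP in mat mm -174.0 -5.2 z 9.1 toolx yaw rel mat -0.0005 F [-0.7 -0.7 -0.4] open -0.3
t: 5.98
tool_pos: [0.3752, 0.1179, 0.0526]
tool_rot: [-3.102, 0.484, -0.011]
contact_force: [1.3, 0.2, 2.3]
opening: -0.0003
t 5.98 TCP in mat mm -232.6 -25.0 z 52.6 toolx yaw rel mat -0.0002 F [1.3 0.2 2.3] open -0.3
tamper [ 0.5265  0.1225 -0.2753] 0.33 ['top', 'side']
tamper in mat mm -89.9 25.5 rel yaw deg 2.0
top [ 0.5268  0.1251 -0.2485]
tamper in mat mm -90.4 28.1 rel yaw deg 3.5
side [ 0.5292  0.1203 -0.2412]
tamper in mat mm -86.6 24.2 rel yaw deg 3.9
```

View pics/fit4.png

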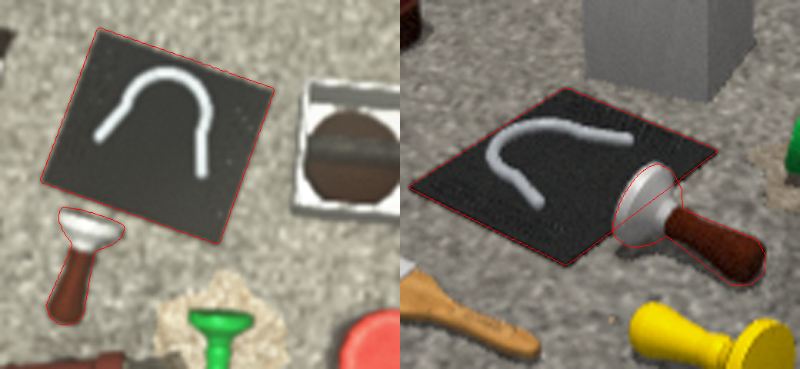

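Its yaw is now nearly aligned, but it rolled sideways to y = +25 mm. I'll go to the other side and push it back at the neck, close to its centre of mass.

```bash
python3 -m creep '[[255,0,0,-40,0],[255,30,-30,-50,0],[255,60,-60,-50,0],[255,90,-90,-50,0],[255,107,-99,-50,0],[255,107,-99,-30,0],[255,107,-99,0,0],[255,107,-99,25,0],[255,107,-99,41,0],[255,107,-99,41,0]]'; python3 loc.py
```

```text
t: 7.02
tool_pos: [0.5009, 0.1779, 0.0019]
tool_rot: [3.1, -0.485, -0.017]
contact_force: [-1.8, -0.2, -0.5]
opening: 0.0003
t 7.02 TCP in mat mm -131.2 70.5 z 1.9 toolx yaw rel mat -0.001 F [-1.8 -0.2 -0.5] open 0.3
```

```bash
python3 -m creep '[[255,0,3,-2,0],[255,0,7,-2,0],[255,0,11,-2,0],[255,0,14,-2,0],[255,0,17,-2,0],[255,0,20,-2,0],[255,0,23,-2,0],[255,0,26,-2,0],[255,0,29,-2,0],[255,0,32,-2,0],[255,0,34,-2,0],[255,0,34,-2,0]]'; python3 loc.py;python3 -m creep '[[255,0,3,0,0],[255,0,5,0,0],[255,0,7,0,0],[255,0,8,0,0],[255,0,9,0,0],[255,0,9,0,0]]'; python3 loc.py; python3 run1.py 5 9 .028 .522 .105 -.33 
```

```text
t: 8.02
tool_pos: [0.4948, 0.1464, 0.0099]
tool_rot: [3.104, -0.486, -0.001]
contact_force: [0.2, -0.0, -0.1]
opening: 0.0004
t 8.02 TCP in mat mm -127.4 38.6 z 9.9 toolx yaw rel mat -0.0009 F [ 0.2 -0.  -0.1] open 0.4
t: 8.52
tool_pos: [0.4923, 0.138, 0.0101]
tool_rot: [3.104, -0.486, -0.0]
contact_force: [0.1, 0.2, -1.3]
opening: 0.0003
t 8.52 TCP in mat mm -127.2 29.9 z 10.1 toolx yaw rel mat -0.0007 F [ 0.1  0.2 -1.3] open 0.3
tamper [ 0.5158  0.0947 -0.4436] 5.46 ['top', 'side']
tamper in mat mm -91.7 -4.2 rel yaw deg -7.7
top [ 0.5159  0.0947 -0.4443]
tamper in mat mm -91.6 -4.1 rel yaw deg -7.7
side [ 0.5167  0.0947 -0.4105]
tamper in mat mm -90.7 -4.0 rel yaw deg -5.8
```

```bash
python3 -m creep '[[255,0,-10,0,0],[255,0,-20,-20,0],[255,-30,-20,-60,0],[255,-70,-10,-60,0],[255,-100,0,-60,0],[255,-110,10,-60,0],[255,-110,10,-60,0]]'; python3 loc.py; python3 run1.py 6 9 .028 .52 .105 -.4 
```

```text
t: 9.3
tool_pos: [0.3819, 0.1625, 0.0695]
tool_rot: [3.104, -0.483, -0.002]
contact_force: [0.0, 0.5, 0.2]
opening: 0.0
t 9.3 TCP in mat mm -239.8 19.6 z 69.5 toolx yaw rel mat 0.001 F [0.  0.5 0.2] open 0.0
tamper [ 0.5194  0.0974 -0.3948] 0.28 ['top', 'side']
tamper in mat mm -89.0 -0.5 rel yaw deg -4.9
top [ 0.5198  0.0984 -0.4011]
tamper in mat mm -89.0 0.5 rel yaw deg -5.2
side [ 0.5202  0.0963 -0.3764]
tamper in mat mm -87.9 -1.3 rel yaw deg -3.8
```

View pics/fit6.png

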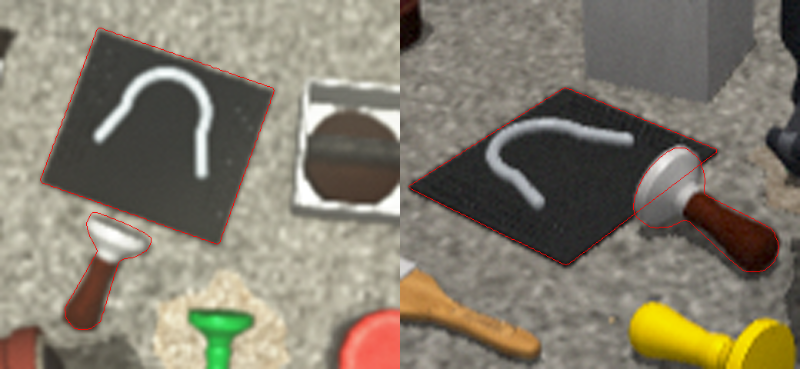

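Now it's at (-89, -0.5) mm with yaw -5°. Next I'll push it from the handle end up to the mat edge.

```bash
python3 -m creep '[[255,0,10,25,0],[255,10,10,45,0],[255,20,10,57,0],[255,30,10,57,0],[255,33,10,57,0],[255,36,10,57,0],[255,39,10,57,0],[255,41,10,57,0],[255,41,10,57,0]]'; python3 loc.py
python3 -m creep '[[255,1,0.5,0,0],[255,3,1,0,0],[255,4,2,0,0],[255,6,3,0,0],[255,7,4,0,0],[255,9,5,0,0],[255,10,6,0,0],[255,11,6,0,0],[255,12,7,0,0],[255,13,7,0,0],[255,13,7,0,0]]'; python3 loc.py
```

```text
t: 10.25
tool_pos: [0.421, 0.1405, 0.0139]
tool_rot: [-3.103, 0.485, -0.001]
contact_force: [-0.7, 1.1, 1.5]
opening: -0.0001
t 10.25 TCP in mat mm -195.8 10.5 z 13.9 toolx yaw rel mat -0.0006 F [-0.7  1.1  1.5] open -0.1
t: 11.17
tool_pos: [0.4284, 0.1306, 0.0129]
tool_rot: [-3.102, 0.486, 0.012]
contact_force: [-12.3, 7.0, 13.7]
opening: 0.0001
t 11.17 TCP in mat mm -185.8 3.4 z 12.9 toolx yaw rel mat -0.0013 F [-12.3   7.   13.7] open 0.1
```

```bash
python3 -m creep '[[255,-4,0,0,0],[255,-15,0,-10,0],[255,-40,0,-50,0],[255,-48,0,-80,0],[255,-48,0,-80,0],[255,-48,0,-80,0]]'; python3 loc.py;  python3 run1.py 7 9 .028 .53 .092 -.35
```

```text
t: 11.67
tool_pos: [0.3873, 0.1442, 0.0957]
tool_rot: [-3.103, 0.484, -0.012]
contact_force: [-0.2, -0.0, -0.8]
opening: 0.0001
t 11.67 TCP in mat mm -229.1 3.8 z 95.7 toolx yaw rel mat -0.0 F [-0.2 -0.  -0.8] open 0.1
tamper [ 0.5272  0.0914 -0.3827] 0.43 ['top', 'side']
tamper in mat mm -79.8 -3.9 rel yaw deg -4.2
top [ 0.5263  0.0931 -0.3747]
tamper in mat mm -81.1 -2.5 rel yaw deg -3.7
side [ 0.5303  0.0883 -0.3559]
tamper in mat mm -75.9 -5.9 rel yaw deg -2.6
```

View pics/fit7.png

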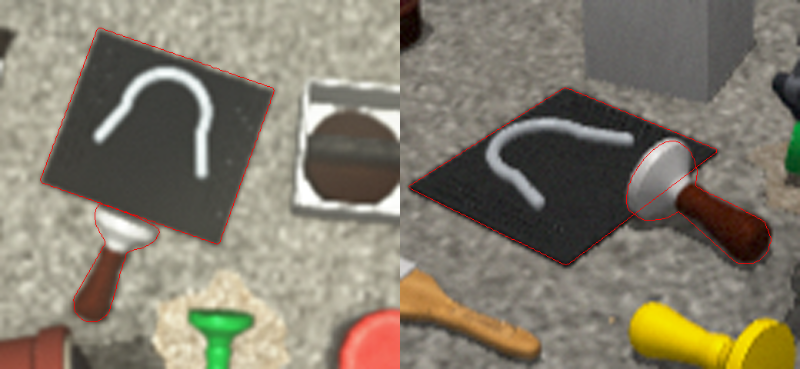

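The disc rim is now at the edge (origin x ≈ -79.5 mm, foot ≈ -75.5 mm), with y ≈ -4 mm and yaw -4°. I'll put the fingertip behind the shoulder for tipping.

```bash
python3 -m creep '[[255,40,3,0,0],[255,75,6,0,0],[255,100,6,0,0],[255,109,6,20,0],[255,109,6,40,0],[255,109,6,46,0],[255,109,6,46,0],[255,109,6,46,0],[255,109,6,46,0]]'; python3 loc.py
```

```text
t: 12.62
tool_pos: [0.4873, 0.1053, 0.0476]
tool_rot: [-3.104, 0.485, -0.001]
contact_force: [0.3, -0.4, -0.0]
opening: 0.0
t 12.62 TCP in mat mm -122.0 -2.8 z 47.6 toolx yaw rel mat -0.0002 F [ 0.3 -0.4 -0. ] open 0.0
```

```bash
python3 -m creep '[[255,7,0,0,0],[255,10,0,0,0],[255,12.5,0,0,0],[255,16.5,0,-2.3,0],[255,20.5,0,-3.8,0],[255,24.5,0,-5,0],[255,28.5,0,-5.8,0],[255,33,0,-6.3,0],[255,37,0,-6.4,0],[255,41.5,0,-6,0],[255,45.5,0,-5.4,0],[255,45.5,0,-5.4,0]]'; python3 loc.py
python3 - <<'E'
from h import *
snap("side","tip1",(200,170,360,290),4)
E
```

```text
t: 13.62
tool_pos: [0.5316, 0.091, 0.0528]
tool_rot: [-3.104, 0.486, -0.002]
contact_force: [-2.1, 0.0, 1.7]
opening: 0.0001
t 13.62 TCP in mat mm -75.5 -2.9 z 52.8 toolx yaw rel mat -0.0009 F [-2.1  0.   1.7] open 0.1
```

View pics/tip1.png

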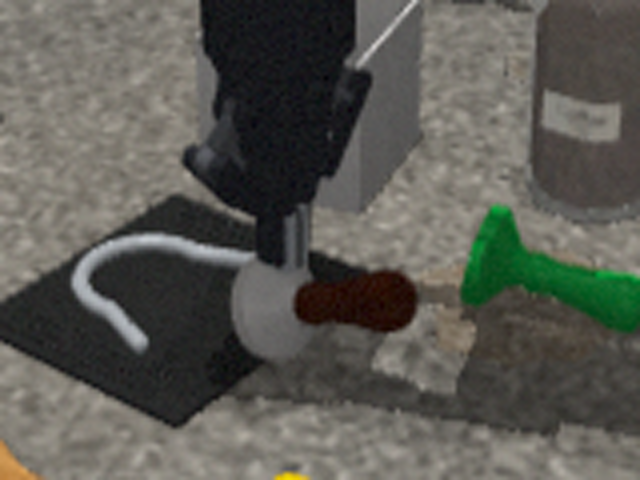

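It is tipping as planned: the handle in the crop runs (310,300)→(410,300) and is rising, with about 2 N of push. I'll continue past balance, then clear forward and up.

```bash
python3 -m creep '[[255,3.5,0,1,0],[255,7.5,0,2.2,0],[255,11.5,0,4,0],[255,15,0,5.5,0],[255,19,0,6,0],[255,30,0,2,0],[255,55,0,-20,0],[255,80,0,-55,0],[255,90,0,-95,0],[255,90,0,-110,0],[255,90,0,-110,0],[255,90,0,-110,0]]'; python3 loc.py
python3 - <<'E'
from h import *
a=snap("side","tip2",(180,150,380,310),2); b=snap("top","tip2t",(190,150,320,310),2)
a=cv2.imread("pics/tip2.png");b=cv2.imread("pics/tip2t.png");cv2.imwrite("pics/tip2b.png",np.hstack([a,b]))
E
```

```text
t: 14.67
tool_pos: [0.6172, 0.0636, 0.1636]
tool_rot: [-3.104, 0.486, -0.004]
contact_force: [-0.7, -0.0, -0.8]
opening: -0.0002
t 14.67 TCP in mat mm 14.4 -2.9 z 163.6 toolx yaw rel mat -0.0008 F [-0.7 -0.  -0.8] open -0.2
```

View pics/tip2b.png

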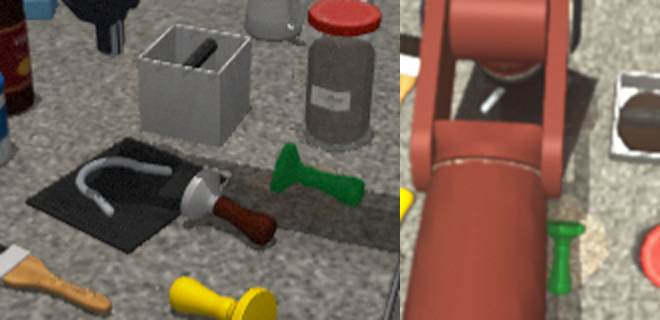

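It fell back onto its handle, so balance lies further along the arc. I'll retreat and measure again.

```bash
python3 -m creep '[[255,-40,0,0,0],[255,-80,0,0,0],[255,-120,0,0,0],[255,-160,0,0,0],[255,-200,0,20,0],[255,-240,0,50,0],[255,-245,0,70,0],[255,-245,0,70,0]]'; python3 loc.py;  python3 run1.py 8 9 .028 .53 .092 -.35
```

```text
t: 15.43
tool_pos: [0.3743, 0.1384, 0.0842]
tool_rot: [3.1, -0.481, -0.023]
contact_force: [-1.0, -1.1, -0.5]
opening: -0.0001
t 15.43 TCP in mat mm -239.7 -5.7 z 84.2 toolx yaw rel mat 0.002 F [-1.  -1.1 -0.5] open -0.1
tamper [ 0.519   0.085  -0.2748] 0.35 ['top', 'side']
tamper in mat mm -85.6 -12.4 rel yaw deg 2.0
top [ 0.5172  0.0865 -0.2909]
tamper in mat mm -87.8 -11.6 rel yaw deg 1.1
side [ 0.5203  0.0813 -0.2624]
tamper in mat mm -83.3 -15.6 rel yaw deg 2.7
```

```bash
python3 -m creep '[[255,20,12,30,0],[255,27,12,60,0],[255,27,12,80,0],[255,29,12,81,0],[255,32,12,81,0],[255,34,12,81,0],[255,36,12,81,0],[255,38,12,81,0],[255,40,12,81,0],[255,42,12,81,0],[255,44,12,81,0],[255,45,12,81,0]]'; python3 loc.py
python3 -m creep '[[255,1,0,0,0],[255,2,0,0,0],[255,3,0,0,0],[255,3,0,0,0]]'; python3 loc.py
```

```text
t: 16.63
tool_pos: [0.4224, 0.1139, 0.0127]
tool_rot: [-3.103, 0.485, -0.0]
contact_force: [-5.0, 1.0, 5.6]
opening: 0.0002
t 16.63 TCP in mat mm -186.4 -14.4 z 12.7 toolx yaw rel mat -0.0003 F [-5.   1.   5.6] open 0.2
t: 16.97
tool_pos: [0.4229, 0.1136, 0.0124]
tool_rot: [-3.103, 0.485, 0.01]
contact_force: [-13.6, 4.8, 13.8]
opening: -0.0
t 16.97 TCP in mat mm -185.9 -14.5 z 12.4 toolx yaw rel mat -0.0006 F [-13.6   4.8  13.8] open -0.0
```

```bash
python3 - <<'E'
from h import *
m=np.load("mat.npy");c,s=np.cos(m[2]),np.sin(m[2])
W=lambda a,b,z:[m[0]+(c*a-s*b)*1e-3,m[1]+(s*a+c*b)*1e-3,z*1e-3]
for ph in range(0,80,10):
    f=np.radians(ph); rot=lambda x,z:(x*np.cos(f)+z*np.sin(f),-x*np.sin(f)+z*np.cos(f))
    pts=[rot(-4.5-.988*k,23-.156*k) for k in(0,28,98)]
    print(ph,[((px("side",W(-75+x,-3.5,5+z))-[200,170])*4).round().tolist() for x,z in pts],[np.round(p).tolist() for p in pts])
E
python3 -m creep '[[255,-6,0,0,0],[255,-20,0,-10,0],[255,-25,0,-40,0],[255,0,0,-75,0],[255,40,-2,-75,0],[255,60,-2,-75,0],[255,64,-2,-55,0],[255,64,-2,-38,0],[255,64,-2,-37,0],[255,64,-2,-37,0],[255,64,-2,-37,0]]'; python3 loc.py
```

```text
0 [[289.0, 309.0], [331.0, 334.0], [440.0, 399.0]] [[-4.0, 23.0], [-32.0, 19.0], [-101.0, 8.0]]
10 [[283.0, 306.0], [325.0, 323.0], [436.0, 369.0]] [[-0.0, 23.0], [-28.0, 24.0], [-98.0, 25.0]]
20 [[277.0, 303.0], [318.0, 313.0], [427.0, 338.0]] [[4.0, 23.0], [-24.0, 29.0], [-93.0, 42.0]]
30 [[271.0, 302.0], [310.0, 304.0], [413.0, 307.0]] [[8.0, 22.0], [-19.0, 32.0], [-84.0, 57.0]]
40 [[266.0, 303.0], [301.0, 295.0], [395.0, 276.0]] [[11.0, 21.0], [-13.0, 35.0], [-73.0, 71.0]]
50 [[261.0, 304.0], [291.0, 289.0], [373.0, 248.0]] [[15.0, 18.0], [-6.0, 37.0], [-59.0, 83.0]]
60 [[257.0, 307.0], [282.0, 284.0], [349.0, 223.0]] [[18.0, 15.0], [0.0, 37.0], [-44.0, 92.0]]
70 [[254.0, 310.0], [272.0, 281.0], [322.0, 202.0]] [[20.0, 12.0], [7.0, 37.0], [-27.0, 98.0]]
t: 17.88
tool_pos: [0.4868, 0.095, 0.0493]
tool_rot: [-3.104, 0.485, -0.002]
contact_force: [0.8, -0.3, 0.8]
opening: -0.0003
t 17.88 TCP in mat mm -119.3 -12.8 z 49.3 toolx yaw rel mat -0.0003 F [ 0.8 -0.3  0.8] open -0.3
```

Working back from the crop, the tamper was at about 31° where I assumed 41°, so I let go too early. I'll repeat the arc and press on over the disc rim before letting go.

```bash
python3 -m creep '[[255,6,0,1.5,0],[255,10,0,1.5,0],[255,14,0,-0.6,0],[255,18,0,-2.1,0],[255,22,0,-3.3,0],[255,26,0,-4.1,0],[255,30,0,-4.6,0],[255,34.5,0,-4.7,0],[255,39,0,-4.3,0],[255,43,0,-3.7,0],[255,47,0,-2.8,0],[255,50,0,-2,0]]'; python3 loc.py
python3 - <<'E'
from h import *
snap("side","tip3",(200,170,360,290),4)
E
```

```text
t: 18.88
tool_pos: [0.5349, 0.0794, 0.0506]
tool_rot: [3.104, -0.486, 0.002]
contact_force: [-1.5, -0.2, 1.0]
opening: 0.0002
t 18.88 TCP in mat mm -68.8 -13.0 z 50.6 toolx yaw rel mat -0.0007 F [-1.5 -0.2  1. ] open 0.2
```

View pics/tip3.png

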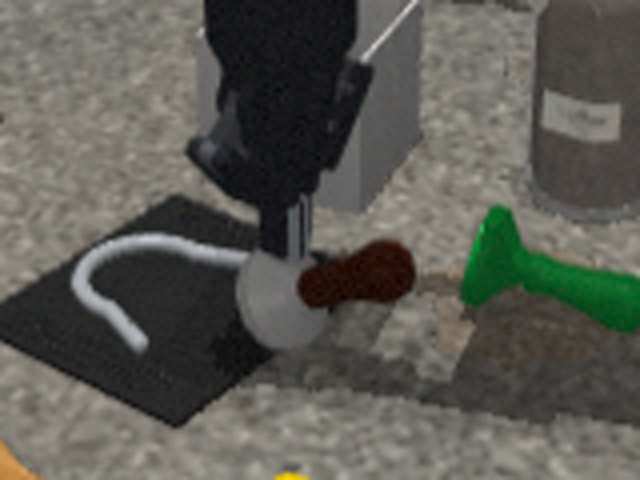

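```bash
python3 -m creep '[[255,5,0,1.2,0],[255,9,0,3,0],[255,13.5,0,4.2,0],[255,18,0,5.2,0],[255,21.5,0,6.5,0],[255,24.5,0,8.5,0],[255,27.5,0,10.5,0],[255,30.5,0,12.5,0],[255,34,0,14,0],[255,55,0,5,0],[255,80,0,-30,0],[255,95,0,-70,0]]'; python3 loc.py
python3 -m creep '[[255,0,0,-40,0],[255,0,0,-50,0],[255,0,0,-50,0]]'
python3 - <<'E'
from h import *
a=snap("side","tip4",(180,150,380,310),2); b=snap("top","tip4t",(190,150,320,310),2)
a=cv2.imread("pics/tip4.png");b=cv2.imread("pics/tip4t.png");cv2.imwrite("pics/tip4b.png",np.hstack([a,b]))
E
```

```text
t: 19.93
tool_pos: [0.6225, 0.0504, 0.1155]
tool_rot: [3.103, -0.485, -0.01]
contact_force: [0.3, -0.8, -0.3]
opening: -0.0001
t 19.93 TCP in mat mm 23.5 -13.9 z 115.5 toolx yaw rel mat -0.0007 F [ 0.3 -0.8 -0.3] open -0.1
t: 20.18
tool_pos: [0.6271, 0.0507, 0.1741]
tool_rot: [-3.103, 0.485, -0.015]
contact_force: [0.1, 0.0, -0.2]
opening: -0.0001
```

View pics/tip4b.png

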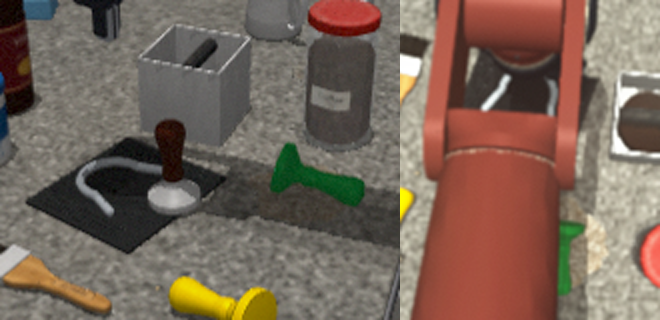

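The tamper is standing upright on the mat: base at (172,195) and handle at (170,135) in the crop. I'll retreat, open the gripper, turn it -30° so that the outer corner of one finger can push the disc low, and measure.

```bash
python3 loc.py; python3 -m creep '[[0,-40,0,0,-0.1],[0,-80,-10,0,-0.2],[0,-120,-20,0,-0.3],[0,-160,-40,0,-0.4],[0,-200,-60,0,-0.5],[0,-240,-70,0,-0.5236],[0,-250,-70,0,-0.5236],[0,-250,-70,0,-0.5236],[0,-250,-70,0,-0.5236]]'; python3 loc.py; python3 run1.py 9 -90 .005 .553 .074 -.3
```

```text
t 20.28 TCP in mat mm 24.3 -13.0 z 167.9 toolx yaw rel mat -0.0004 F [-0.2  0.1 -0.3] open 0.1
t: 21.03
tool_pos: [0.4053, 0.1939, 0.1659]
tool_rot: [3.122, 0.337, -0.005]
contact_force: [0.0, -0.2, -0.8]
opening: 0.0855
t 21.03 TCP in mat mm -227.1 56.6 z 165.9 toolx yaw rel mat 0.5248 F [ 0.  -0.2 -0.8] open 85.5
tamper [ 0.5461  0.0758 -0.1459] 0.19 ['top', 'side']
tamper in mat mm -57.0 -13.0 rel yaw deg 9.4
top [ 0.546   0.0758 -0.144 ]
tamper in mat mm -57.1 -13.0 rel yaw deg 9.5
side [ 0.5482  0.0727 -0.1042]
tamper in mat mm -54.0 -15.3 rel yaw deg 11.8
```

Measured at (-56, -13.5) mm, upright. Now I'll bring the finger down behind the disc on the rear side.

```bash
python3 -m creep '[[0,25,35,20,0],[0,50,65,50,0],[0,57,75,85,0],[0,57,75,115,0],[0,57,75,135,0],[0,57,75,148,0],[0,57,75,156,0],[0,57,75,161,0],[0,57,75,164,0],[0,57,75,166,0],[0,57,75,166,0],[0,57,75,166,0]]'; python3 loc.py
```

```text
t: 22.23
tool_pos: [0.4793, 0.1329, 0.0033]
tool_rot: [3.124, 0.335, 0.003]
contact_force: [0.4, 1.1, 0.1]
opening: 0.0854
t 22.23 TCP in mat mm -138.0 21.0 z 3.3 toolx yaw rel mat 0.5233 F [0.4 1.1 0.1] open 85.4
```

```bash
python3 -m creep '[[0,3.8,1.2,2,0],[0,7.6,2.5,4,0],[0,10.5,3.4,4,0],[0,12.4,4,4,0],[0,14.3,4.6,4,0],[0,16.2,5.3,4,0],[0,19,6.2,4,0],[0,21.9,7.1,4,0],[0,24.7,8,4,0],[0,27.6,9,4,0],[0,30.4,9.9,4,0],[0,32.3,10.5,4,0]]'; python3 loc.py;  python3 run1.py 10 -90 .005 .565 .075 -.3
```

```text
t: 23.23
tool_pos: [0.5125, 0.1292, -0.0018]
tool_rot: [-3.124, -0.334, 0.0]
contact_force: [-2.2, 1.0, 0.7]
opening: 0.0853
t 23.23 TCP in mat mm -105.3 27.7 z -1.8 toolx yaw rel mat 0.523 F [-2.2  1.   0.7] open 85.3
tamper [ 0.5717  0.0694 -0.1594] 3.0 ['top', 'side']
tamper in mat mm -30.7 -11.3 rel yaw deg 8.6
top [ 0.6535  0.1033 -2.2736]
tamper in mat mm 36.9 45.9 rel yaw deg -112.5
side [ 0.5717  0.0694 -0.1594]
tamper in mat mm -30.7 -11.3 rel yaw deg 8.6
```

```bash
python3 -m creep '[[0,2,0.6,0,0],[0,4.8,1.5,0,0],[0,7.6,2.5,0,0],[0,10.5,3.4,0,0],[0,13.3,4.3,0,0],[0,16.2,5.3,0,0],[0,19,6.2,0,0],[0,21,6.8,0,0],[0,21,6.8,0,0]]'; python3 loc.py;  python3 run1.py 11 -90 .005 .595 .075 -.3 | tail -2
```

```text
t: 24.18
tool_pos: [0.5351, 0.127, -0.0015]
tool_rot: [3.124, 0.334, 0.001]
contact_force: [-1.4, 0.1, -0.8]
opening: 0.0853
t 24.18 TCP in mat mm -83.1 32.4 z -1.5 toolx yaw rel mat 0.523 F [-1.4  0.1 -0.8] open 85.3
side [ 0.5986  0.06   -0.1167]
tamper in mat mm -2.2 -12.0 rel yaw deg 11.1
```

```bash
python3 -m creep '[[0,-6.9,-4,0,0],[0,-10.9,2.9,0,0],[0,-10.9,2.9,0,0],[0,-7.1,4.1,0,0],[0,-4.2,5.1,0,0],[0,-1.4,6,0,0],[0,1.5,6.9,0,0],[0,4.3,7.8,0,0],[0,6.2,8.5,0,0],[0,6.2,8.5,0,0]]'; python3 loc.py
python3 -m creep '[[0,-8,-4,0,0],[0,-25,-12,0,0],[0,-45,-25,-20,0],[0,-70,-45,-50,0],[0,-95,-60,-90,0],[0,-120,-70,-110,0],[0,-120,-70,-110,0]]'; python3 loc.py; python3 run1.py 12 -90 .005 .61 .065 -.3
```

```text
t: 25.22
tool_pos: [0.5427, 0.1201, -0.0017]
tool_rot: [-3.124, -0.335, -0.001]
contact_force: [-2.2, 0.4, 1.5]
opening: 0.0853
t 25.22 TCP in mat mm -73.8 28.2 z -1.7 toolx yaw rel mat 0.5231 F [-2.2  0.4  1.5] open 85.3
t: 25.8
tool_pos: [0.4104, 0.1649, 0.115]
tool_rot: [-3.121, -0.339, -0.02]
contact_force: [1.2, 0.1, 0.3]
opening: 0.0855
t 25.8 TCP in mat mm -213.4 30.6 z 115.0 toolx yaw rel mat 0.5258 F [1.2 0.1 0.3] open 85.5
tamper [0.5922 0.0611 0.1439] 0.14 ['side']
tamper in mat mm -8.6 -12.9 rel yaw deg 26.0
side [0.5922 0.0612 0.2507]
tamper in mat mm -8.6 -12.9 rel yaw deg 32.1
```

```bash
python3 - <<'E'
from fit import *
snap("top","top13")
for k in ctrl.outline_of("top","tamper"): print(round(k["conf"],2),k["rect"])
print(px("top",[.592,.061,.05]))
im=cv2.imread("pics/top13.png")[160:250,205:305]; cv2.imwrite("pics/t13.png",cv2.resize(im,None,fx=6,fy=6,interpolation=cv2.INTER_CUBIC))
E
```

```text
0.64 [240.1, 199.0, 24.3, 22.1]
0.63 [258.1, 258.8, 25.4, 39.7]
[253.29685786 205.43993448]
```

```bash
python3 run1.py 14 -90 .005 .592 .064 -.3
```

```text
tamper [ 0.5899  0.0642 -0.1453] 0.42 ['top', 'side']
tamper in mat mm -11.8 -10.6 rel yaw deg 9.4
top [0.5886 0.067  0.0017]
tamper in mat mm -13.8 -8.4 rel yaw deg 17.8
side [ 0.5922  0.0597 -0.0224]
tamper in mat mm -8.2 -14.3 rel yaw deg 16.5
```

View pics/t13.png

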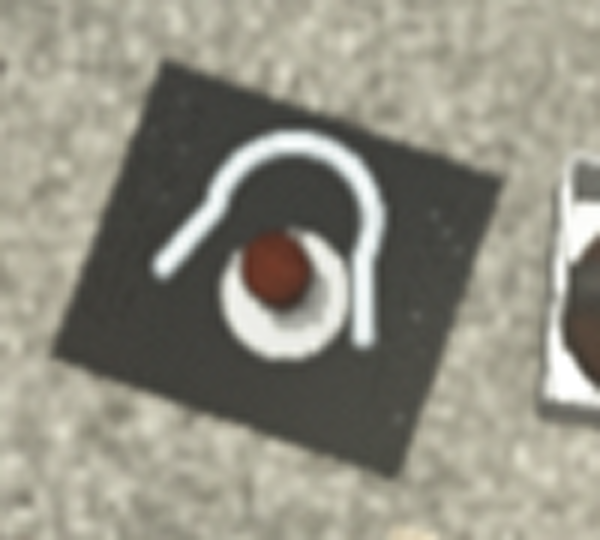

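The top view shows the disc upright in the mouth of the horseshoe, centre at crop (283,295), close to the -y arm at (360,300). I'll keep pushing along x with a +y bias.

```bash
python3 loc.py; python3 -m creep '[[0,35,25,10,0],[0,65,48,30,0],[0,83,62,55,0],[0,83,62,75,0],[0,83,62,90,0],[0,83,62,99,0],[0,83,62,104,0],[0,83,62,107,0],[0,83,62,109,0],[0,83,62,109,0],[0,83,62,109,0]]'; python3 loc.py
```

```text
t 26.3 TCP in mat mm -213.2 28.3 z 107.0 toolx yaw rel mat 0.5224 F [-0.4  0.1 -0.1] open 85.3
t: 27.22
tool_pos: [0.505, 0.1203, 0.0003]
tool_rot: [3.124, 0.335, 0.003]
contact_force: [0.3, -0.6, -0.2]
opening: 0.0856
t 27.22 TCP in mat mm -109.7 16.9 z 0.3 toolx yaw rel mat 0.5234 F [ 0.3 -0.6 -0.2] open 85.6
```

```bash
python3 -m creep '[[0,10,2.8,1.5,0],[0,18,5,1.5,0],[0,24,6.7,1.5,0],[0,28,7.8,1.5,0],[0,31,8.7,1.5,0],[0,33.5,9.4,1.5,0],[0,36,10,1.5,0],[0,38.5,10.5,1.5,0],[0,41,11.1,1.5,0],[0,43.5,11.7,1.5,0],[0,46,12.2,1.5,0],[0,46,12.2,1.5,0]]'; python3 loc.py;  python3 run1.py 15 -90 .005 .6 .065 -.3 | tail -2
```

```text
t: 28.22
tool_pos: [0.5521, 0.1179, -0.0023]
tool_rot: [-3.124, -0.334, -0.0]
contact_force: [-1.1, -0.4, 0.2]
opening: 0.0854
t 28.22 TCP in mat mm -64.1 29.0 z -2.3 toolx yaw rel mat 0.523 F [-1.1 -0.4  0.2] open 85.4
side [ 0.608   0.06   -0.3592]
tamper in mat mm 6.7 -9.2 rel yaw deg -2.8
```

```bash
python3 -m creep '[[0,2.5,0.4,0,0],[0,5,0.8,0,0],[0,7.5,1.2,0,0],[0,10,1.6,0,0],[0,12.5,2,0,0],[0,15,2.5,0,0],[0,15,2.5,0,0]]'; python3 loc.py;  python3 run1.py 16 -90 .005 .615 .065 -.3 | tail -2
```

```text
t: 29.0
tool_pos: [0.5637, 0.1218, -0.0025]
tool_rot: [-3.117, -0.331, 0.013]
contact_force: [-13.7, 11.5, 11.0]
opening: 0.0851
t 29.0 TCP in mat mm -54.3 36.2 z -2.5 toolx yaw rel mat 0.5215 F [-13.7  11.5  11. ] open 85.1
top [ 0.6121  0.0567 -0.0329]
tamper in mat mm 11.7 -11.1 rel yaw deg 15.9
```

The force jumped because the tamper wedged against the -y arm: the contact had slipped round to the wrong side. I'll back off, measure and push from its -y rear.

```bash
python3 -m creep '[[0,-10,-6,0,0],[0,-25,-14,0,0],[0,-45,-25,-20,0],[0,-70,-45,-50,0],[0,-95,-60,-90,0],[0,-120,-70,-110,0],[0,-130,-75,-110,0],[0,-130,-75,-110,0]]'; python3 loc.py
cat > up.py <<'E'
from fit import *
import sys
m=np.load("mat.npy"); T={}
for c in("top","side"):
    im=snap(c,"u%s%s"%(c,sys.argv[1]))
    b=[k for k in ctrl.outline_of(c,"tamper") if abs(np.array(px(c,[m[0],m[1],.04]))-[k["rect"][0]+k["rect"][2]/2,k["rect"][1]+k["rect"][3]/2]).max()<30]
    print(c,[(round(k["conf"],2),np.round(k["rect"]).tolist()) for k in b])
    if b: T[c]=b[0]["mask"].astype(np.float32)
f=lambda k,p:sil(k,[p[0],p[1],0],np.radians(90),.005)
for ks in [list(T)]+[[k] for k in T]:
    t,r=fit(f,{k:T[k] for k in ks},[.61,.065,0]); print(ks,round(r,2)); report(t,m)
# bright disc centroid in the top picture, bead circle by template of seat
for nm,X in(("seat",(.022,0)),):
    c,s=np.cos(m[2]),np.sin(m[2]); w=[m[0]+c*X[0]-s*X[1],m[1]+s*X[0]+c*X[1],.014]; print("seat px top",px("top",w).round(1))
E
python3 up.py 17
```

```text
t: 29.87
tool_pos: [0.4244, 0.1652, 0.1104]
tool_rot: [-3.123, -0.338, -0.011]
contact_force: [-0.1, -0.8, -0.8]
opening: 0.0855
t 29.87 TCP in mat mm -200.2 35.1 z 110.4 toolx yaw rel mat 0.5251 F [-0.1 -0.8 -0.8] open 85.5
top [(0.68, [239.0, 192.0, 24.0, 22.0])]
side [(0.94, [227.0, 200.0, 28.0, 52.0])]
['top', 'side'] 0.24
tamper in mat mm 6.5 -4.9 rel yaw deg 20.1
['top'] 0.08
tamper in mat mm 4.8 -4.9 rel yaw deg 29.5
['side'] 0.1
tamper in mat mm 9.9 -7.6 rel yaw deg 21.7
seat px top [253.3 195.3]
```

```bash
python3 -m creep '[[0,35,30,10,0],[0,65,58,30,0],[0,80,71.5,55,0],[0,80,71.5,75,0],[0,80,71.5,90,0],[0,80,71.5,99,0],[0,80,71.5,104,0],[0,80,71.5,107,0],[0,80,71.5,109,0],[0,80,71.5,109,0],[0,80,71.5,109,0]]'; python3 loc.py
```

```text
t: 30.98
tool_pos: [0.5181, 0.1117, -0.0002]
tool_rot: [3.124, 0.335, 0.003]
contact_force: [-0.0, -0.5, 0.4]
opening: 0.0852
t 30.98 TCP in mat mm -94.6 12.7 z -0.2 toolx yaw rel mat 0.5235 F [-0.  -0.5  0.4] open 85.2
```

```bash
python3 -m creep '[[0,9,2.2,1,0],[0,18,4.5,1,0],[0,26,6.5,1,0],[0,32,8,1,0],[0,36,9,1,0],[0,39,9.8,1,0],[0,42,10.5,1,0],[0,44,11,1,0],[0,46,11.4,1,0],[0,48,11.9,1,0],[0,50,12.3,1,0],[0,50,12.3,1,0]]'; python3 loc.py;  python3 up.py 18
```

```text
t: 31.98
tool_pos: [0.5691, 0.11, -0.0023]
tool_rot: [-3.124, -0.335, -0.0]
contact_force: [-1.9, 0.3, 0.2]
opening: 0.0856
t 31.98 TCP in mat mm -45.6 26.6 z -2.3 toolx yaw rel mat 0.5231 F [-1.9  0.3  0.2] open 85.6
top [(0.51, [254.0, 191.0, 10.0, 14.0])]
side [(0.5, [224.0, 211.0, 15.0, 39.0])]
['top', 'side'] 6.33
tamper in mat mm 21.1 -3.5 rel yaw deg 13.4
['top'] 4.88
tamper in mat mm 12.0 -12.5 rel yaw deg 27.2
['side'] 1.38
tamper in mat mm 23.2 -3.2 rel yaw deg 15.1
seat px top [253.3 195.3]
```

```bash
python3 -m creep '[[0,1.5,0.3,0,0],[0,3,0.7,0,0],[0,4.5,1,0,0],[0,6,1.3,0,0],[0,6,1.3,0,0]]' | grep -E 'pos|force';  python3 -m creep '[[0,1.5,0.3,0,0],[0,3,0.7,0,0],[0,3,0.7,0,0]]' | grep -E 'pos|force'; python3 loc.py
```

```text
tool_pos: [0.5754, 0.11, -0.0022]
contact_force: [-1.8, 0.0, -0.5]
tool_pos: [0.5781, 0.1099, -0.0023]
contact_force: [-3.0, -0.8, -0.4]
t 32.85 TCP in mat mm -36.9 29.2 z -2.3 toolx yaw rel mat 0.523 F [-3.  -0.8 -0.4] open 85.4
```

```bash
python3 -m creep '[[0,1,0.2,0,0],[0,2,0.4,0,0],[0,2,0.4,0,0]]' | grep -E 'force';  python3 -m creep '[[0,1,0.2,0,0],[0,2,0.4,0,0],[0,2,0.4,0,0]]' | grep -E 'force'; python3 loc.py
```

```text
contact_force: [-8.6, -1.5, 4.1]
contact_force: [-13.9, -0.9, 8.9]
t 33.35 TCP in mat mm -36.1 29.3 z -2.7 toolx yaw rel mat 0.5218 F [-13.9  -0.9   8.9] open 85.2
```

The force rises and the motion has stopped, at the TCP position I predicted for home. I'll retreat and measure.

```bash
python3 -m creep '[[0,-5,-1.5,0,0],[0,-15,-5,0,0],[0,-30,-14,0,0],[0,-50,-25,-20,0],[0,-75,-45,-50,0],[0,-100,-60,-90,0],[0,-125,-70,-110,0],[0,-140,-80,-110,0],[0,-140,-80,-110,0]]'; python3 loc.py; python3 up.py 19
python3 - <<'E'
from h import *
m=np.load("mat.npy"); im=cv2.imread("pics/utop19.png"); g=cv2.cvtColor(im,cv2.COLOR_BGR2GRAY)
B=(g>150).astype(np.uint8); n,l,s,c=cv2.connectedComponentsWithStats(B[170:230,225:285])
for i in range(1,n):
    if s[i][4]>20: print(s[i],(c[i]+[225,170]).round(1))
E
```

```text
t: 34.1
tool_pos: [0.4277, 0.16, 0.1102]
tool_rot: [-3.122, -0.338, -0.01]
contact_force: [0.0, 0.7, 0.2]
opening: 0.0854
t 34.1 TCP in mat mm -195.4 31.1 z 110.2 toolx yaw rel mat 0.5256 F [0.  0.7 0.2] open 85.4
top [(0.91, [242.0, 183.0, 20.0, 26.0])]
side [(0.59, [219.0, 200.0, 30.0, 52.0])]
['top', 'side'] 0.22
tamper in mat mm 23.5 1.4 rel yaw deg 11.3
['top'] 0.05
tamper in mat mm 22.6 1.1 rel yaw deg 10.3
['side'] 0.09
tamper in mat mm 28.6 -3.0 rel yaw deg 12.6
seat px top [253.3 195.3]
[ 0  0  6 15 44] [226.7 175.5]
[ 12   0  48  18 409] [268.3 175.3]
[  6  12  38  36 457] [253.6 196.3]
[ 51  34   9  26 124] [281.3 220.8]
[ 0 55 11  5 33] [229.5 227.5]
```

```bash
python3 - <<'E'
from h import *
im=cv2.imread("pics/top0.png").astype(int); b=cv2.imread("pics/utop19.png").astype(int)
for n,(x,y,w,h) in dict(jar=(300,255,50,45),box=(290,180,55,60),brush=(170,165,35,65),green=(255,258,28,42)).items(): print(n,np.abs(im-b)[y:y+h,x:x+w].mean().round(1))
print(ctrl.finish_job())
E
```

```text
jar 7.0
box 7.1
brush 7.1
green 6.7
the job is handed in; nothing more can be done
None
```

I handed the job in with the tamper standing upright in the horseshoe rest. It was only ever pushed, never gripped.

**How it went:**
1. I rolled the tamper into line with the mat and slid it by its handle end up to the mat edge.
2. I tipped it up with the closed fingertips behind the shoulder. The first try stopped short of the balance point and the tamper fell back onto its handle. I pushed it back to the edge, and the second try stood it upright on the mat.
3. I slid it across low down with the outer corner of one open finger. It wedged once against the right-hand (-y) arm of the rest, with a force of about 21 N. I backed off and pushed from the other rear side, and the tamper slid in until it stopped with about 16 N on the finger.

**Last checks:**
- **Position:** fitted with both cameras, the base centre is at (23.5, 1.4) mm on the mat; the seat is at (22, 0). The disc has about 2 mm of play in the bend.
- **Disagreement between views:** the top camera alone gives (22.6, 1.1). The side camera alone gives (28.6, -3.0), which the bend would not allow. That view had read a few mm off in the same direction all along.
- **Bystanders:** comparing the first and last top pictures around the knock box, brush, jar and green tamper, I found the same small difference everywhere (about 7 grey levels), so I take it as noise and nothing moved. I did not check the yellow tamper this way.
- **Arm and time:** the arm was retracted and touching nothing, at about 34 s of the 64 s allowed.

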